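# Check the spring domes of a wax mould by touch

## Robot

A 6-joint arm with a two-finger parallel gripper is mounted at the origin on the work surface. World frame = base frame: x ahead of the robot, y to its left, z up, the work surface at z = 0. Lengths are in m, angles in rad, forces in N, time in s.
With the tool pointing down it reaches from about 0.35 to 0.975 m from the base axis. Payload 17.4 kg.
Tool frame: the origin (TCP) lies at the very end of the fingers, on their centre line; the grasp point (between the pads) lies 19 mm behind it; z points along the fingers, y is the direction in which the jaws open and shut (so a half turn about z gives the same grasp; the last joint's range is limited). The gripper opens to 85 mm and grips with 20 to 120 N. Pads are 22 mm wide; open, the fingers measure 114 mm over their backs; the gripper's body (76 mm by 85 mm) begins 54 mm behind the grasp point. The pads swing forward as they close: fully open they stand 13 mm farther back than shut.
Start: joints at [-1.377, 0.116, 1.442, -0, 1.584, -0.038], TCP at [0.155, -0.657, 0.231] pointing down, gripper open.
Joint ranges: [-2.83, 2.83], [-0.83, 2.19], [0.07, 2.5], [-1.14, 4.28], [0.01, 3], [-2.97, 2.97]. Speed limits (rad/s): [1.89, 1.89, 2.22, 3.14, 3.14, 3.14].

## Interface

Orientations are given as a unit quaternion [w, x, y, z].
In Python, from workcell import arm gives the robot as it stands.
- The arm moves only by the shell command python3 -m inch 'ROWS' [FORCE]. ROWS is JSON, a list of rows, each an object of numbers: "jaw": the closure in counts, from 0 (fully open) to 255 (shut); "x", "y", "z": the shift along the tool's x, y, z in mm; "roll": the turn about the tool's z in rad. A call has 1 to 10 rows; each row shifts and turns the commanded pose from where the row before left it, along the tool's axes as they then stand; what a row does not reach is not made up. A row lasts 1/10 s, in which the tool goes at most 50 mm and 8.59 degrees, less where a joint would pass 70% of its speed; a pose out of reach is approached as far as the arm can. A call with a gripper value outside its range is refused whole. The fingers move at their own pace and stop on an object; FORCE is the grip in N (left out, the last holds). Time passes only in rows, so rows that do not move let the fingers close. It gives the time, the measured TCP pose, the force and the opening at its end, in the units of the state.
- arm.get_obs(): the state, without advancing time (a new reading comes with each control period).
- arm.grab_frame(name): name is "scene" or "side" or "wrist"; returns the picture (420x560x3 uint8, red, green, blue); there is no depth.
- arm.get_calibration(name): a dict with "mtx" (3x3 intrinsics, pixels), "k1" (the pictures are not rectified: a ray, as slopes to the right and down, at radius r is drawn at 1 + k1 r^2 times it, then the intrinsics apply), "xyz" and "attitude" of the camera in the world. Camera axes: x right, y down, z forward; pixel columns grow to the right and rows downward; lengths in m; the calibration is good to about 2 mm. A picture is of the moment at which its call begins: read the wrist's pose just before it. get_calibration takes no time and is no camera call; for the wrist camera it gives the pose at the moment of the call.
- arm.job_done(): hands the job in, once; it reports no verdict.
The state is a dict: "time": time; "joints": joint angles; "dq": joint speeds; "joint_efforts": joint torques, N m; "position": TCP position; "ee_rot": TCP orientation; "contact_force": force on the tool from outside, world axes, zero at the start; "torque": the same for the moment, N m; "gripper_width": finger opening in m.
Only numpy, scipy, OpenCV 4.12 (cv2) and the standard library are available. Lean on these libraries where they do the work, as an engineer would, in place of code of your own. Each camera call takes 0.05 s, during which the arm holds its last target.

## Task

Check by touch that the spring domes of the wax mould with the crescent row (five domes on a bowed line) all move freely: starting at the end with the brass nozzle, go along the row with a fingertip and press each dome lightly, one at a time and in order to the far end, about 3 mm down and never near its stop, and let every one come back up. Nothing is to be picked up: leave the mould lying where it is, do not touch the other mould with the straight row, and do not disturb anything else on the bench.

Things in the scene. Friction and masses are not known exactly. Their poses are not given: they have to be found in the camera images.
- mould: The mould to check: loose aluminium slab, 100 (its x) by 200 (its y) by 30 mm high, about 1.5 kg, lying flat at any yaw; origin at the centre of its underside, z up. Its top carries five sprung steel domes in a crescent row along its y axis. A brass cone nozzle, 26 mm wide at its root, sticks out 17 mm from the middle of its +y end face. Dark corner spots and the dark bar on top are flat.
- dome1_crown (a point): Top of the first (nearest the nozzle) dome of the crescent row, at x -12, y 68 mm in the mould's frame. At rest it is 38 mm above the bench and 8 mm above the mould's face. The dome is the cap of a 13 mm radius steel ball, about 24 mm wide at the face; its neighbours are 34 to 39 mm away. The point moves with the dome.
- dome2_crown (a point): Top of the second dome of the crescent row, at x 6, y 34 mm in the mould's frame. At rest it is 38 mm above the bench and 8 mm above the mould's face. The dome is the cap of a 13 mm radius steel ball, about 24 mm wide at the face; its neighbours are 34 to 39 mm away. The point moves with the dome.
- dome3_crown (a point): Top of the third (middle) dome of the crescent row, at x 12, y 0 mm in the mould's frame. At rest it is 38 mm above the bench and 8 mm above the mould's face. The dome is the cap of a 13 mm radius steel ball, about 24 mm wide at the face; its neighbours are 34 to 39 mm away. The point moves with the dome.
- dome4_crown (a point): Top of the fourth dome of the crescent row, at x 6, y -34 mm in the mould's frame. At rest it is 38 mm above the bench and 8 mm above the mould's face. The dome is the cap of a 13 mm radius steel ball, about 24 mm wide at the face; its neighbours are 34 to 39 mm away. The point moves with the dome.
- dome5_crown (a point): Top of the fifth and last (farthest from the nozzle) dome of the crescent row, at x -12, y -68 mm in the mould's frame. At rest it is 38 mm above the bench and 8 mm above the mould's face. The dome is the cap of a 13 mm radius steel ball, about 24 mm wide at the face; its neighbours are 34 to 39 mm away. The point moves with the dome.
- dome1 (a joint): How far the first (nearest the nozzle) dome is pressed straight down, in m: 0 at rest, 0.008 at its stop (level with the face). Spring: about 0.8 N to start, 3.2 N at 3 mm, 5.6 N at 6 mm; it comes back up when let go.
- dome2 (a joint): How far the second dome is pressed straight down, in m: 0 at rest, 0.008 at its stop (level with the face). Spring: about 0.8 N to start, 3.2 N at 3 mm, 5.6 N at 6 mm; it comes back up when let go.
- dome3 (a joint): How far the third (middle) dome is pressed straight down, in m: 0 at rest, 0.008 at its stop (level with the face). Spring: about 0.8 N to start, 3.2 N at 3 mm, 5.6 N at 6 mm; it comes back up when let go.
- dome4 (a joint): How far the fourth dome is pressed straight down, in m: 0 at rest, 0.008 at its stop (level with the face). Spring: about 0.8 N to start, 3.2 N at 3 mm, 5.6 N at 6 mm; it comes back up when let go.
- dome5 (a joint): How far the fifth and last (farthest from the nozzle) dome is pressed straight down, in m: 0 at rest, 0.008 at its stop (level with the face). Spring: about 0.8 N to start, 3.2 N at 3 mm, 5.6 N at 6 mm; it comes back up when let go.
- straight_mould: The other mould, to be left alone: smaller loose aluminium slab, 90 x 160 x 30 mm, with four such domes in a straight row and its own nozzle; origin at the centre of its underside. The two moulds may swap sides.
- steel_cup: Bystander: small open steel cup, 60 mm across, 50 mm high; origin at the centre of its underside.
- wood_block: Bystander: wooden block 55 x 45 x 22 mm; origin at the centre of its underside.
- carver: Bystander: thin wax-carving tool with a wooden handle, 125 mm long, 12 mm thick, lying flat.
- rubber_base: Bystander: black rubber disc with a central stub, 76 mm across, 24 mm high; origin at the centre of its underside.
- jar: Bystander: closed jar 48 mm across, 55 mm high; origin at the centre of its underside.
- parts_box: Bystander: clear open box 70 x 60 x 30 mm; origin at the centre of its underside.
- marker: Bystander: marker pen 130 mm long, 12 mm thick, lying flat.

How it is judged:
On the way, in this order (a step that is already met when the one before it is completed fails the run):
1. dome 1 of the crescent row, counted from the nozzle, is pressed more than 1.5 mm while the others are up (within 1 mm) (value of joint dome1 above 0.0015 m and value of joint each of dome2, dome3, dome4, dome5 below 0.001 m), for 0.05 s.
2. dome 2 of the crescent row, counted from the nozzle, is pressed more than 1.5 mm while the others are up (within 1 mm) (value of joint dome2 above 0.0015 m and value of joint each of dome1, dome3, dome4, dome5 below 0.001 m), for 0.05 s.
3. dome 3 of the crescent row, counted from the nozzle, is pressed more than 1.5 mm while the others are up (within 1 mm) (value of joint dome3 above 0.0015 m and value of joint each of dome1, dome2, dome4, dome5 below 0.001 m), for 0.05 s.
4. dome 4 of the crescent row, counted from the nozzle, is pressed more than 1.5 mm while the others are up (within 1 mm) (value of joint dome4 above 0.0015 m and value of joint each of dome1, dome2, dome3, dome5 below 0.001 m), for 0.05 s.
5. dome 5 of the crescent row, counted from the nozzle, is pressed more than 1.5 mm while the others are up (within 1 mm) (value of joint dome5 above 0.0015 m and value of joint each of dome1, dome2, dome3, dome4 below 0.001 m), for 0.05 s.
At the end, for the whole second after the job is handed in: All five domes of the crescent row were pressed over 1.5 mm in order from the nozzle, one at a time; all are up again within 1 mm, the mould lies flat within 15 mm of its start and at rest, the straight-row mould is within 10 mm and the bystanders within 20 mm of their starts (value of joint each of dome1, dome2, dome3, dome4, dome5 below 0.001 m and distance of mould from where it was at the start of the episode below 0.015 m and angle between mould's own z axis and vertical below 0.05 rad and linear speed of mould below 0.01 m/s and distance of straight_mould from where it was at the start of the episode below 0.01 m and distance of each of steel_cup, wood_block, carver, rubber_base, jar, parts_box, marker from where it was at the start of the episode below 0.02 m); the robot touches nothing.
It fails at once if a dome of the crescent row is pressed more than 6.5 mm, nearly to its stop (value of joint any of dome1, dome2, dome3, dome4, dome5 above 0.0065 m).
It fails at once if the fingers load the mould with more than 15 N (contact force between the fingers and mould above 15 N).
It fails at once if the mould is shoved more than 20 mm or lifted or tipped (distance of mould from where it was at the start of the episode above 0.02 m or height (world z) of mould above 0.01 m or angle between mould's own z axis and vertical above 0.1 rad).
It fails at once if the robot touches the straight-row mould (contact force between any of the fingers, the arm and straight_mould above 0.5 N).
It fails at once if a bystander is moved more than 20 mm (distance of any of steel_cup, wood_block, carver, rubber_base, jar, parts_box, marker from where it was at the start of the episode above 0.02 m).
It also fails if it takes over 48 s, if anything falls off the work surface, if the arm or the gripper's body presses on something with over 40 N, if the wrist force passes 120 N, or if a joint passes its speed limit or range.

## Working session

There is one attempt and no reset: what is moved stays moved. The work goes in short steps, Python scripts to look and compute and a shell command to move; the robot and the scene stay as the last step left them, time stands still between calls to the robot, and variables do not carry over. Pictures are saved under pics/ and viewed, and the job is handed in when it is done.

```bash
ls; mkdir -p pics; python3 - <<'E'
from workcell import arm
import cv2
o=arm.get_obs();print({k:o[k] for k in('time','position','ee_rot','contact_force','gripper_width')})
for n in('scene','side','wrist'):
    c=arm.get_calibration(n);print(n,c)
    f=arm.grab_frame(n);cv2.imwrite(f'pics/{n}0.png',f[:,:,::-1])
E
```

```text
pics
{'time': 0.0, 'position': array([ 0.15500253, -0.65674654,  0.23053917]), 'ee_rot': array([-5.93492177e-04,  9.93290696e-01,  1.15642727e-01, -3.87214065e-05]), 'contact_force': array([-0.22898595,  0.33543091,  0.88164414]), 'gripper_width': 0.08532334293810817}
scene {'mtx': array([[436.25950954,   0.        , 273.56977781],
       [  0.        , 436.25950954, 209.27125754],
       [  0.        ,   0.        ,   1.        ]]), 'k1': -0.06262277768736299, 'xyz': array([ 0.99481052, -0.46384851,  0.79304756]), 'attitude': array([-0.33275715,  0.86602917,  0.35012444, -0.12914736])}
side {'mtx': array([[462.43545802,   0.        , 285.36201331],
       [  0.        , 462.43545802, 218.2064214 ],
       [  0.        ,   0.        ,   1.        ]]), 'k1': -0.13933457273548253, 'xyz': array([0.46294356, 0.7025465 , 0.8597104 ]), 'attitude': array([ 0.01997712, -0.05676241,  0.93613512, -0.34645343])}
wrist {'mtx': array([[366.45650782,   0.        , 283.67969335],
       [  0.        , 366.45650782, 211.409267  ],
       [  0.        ,   0.        ,   1.        ]]), 'k1': 0.0036328806174074223, 'xyz': array([ 0.22305756, -0.64158393,  0.37284475]), 'attitude': array([ 0.11080133,  0.77640563, -0.61405425, -0.08862705])}
```

View pics/scene0.png

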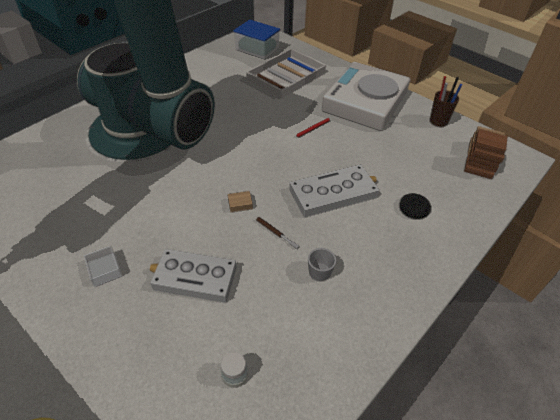

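View pics/side0.png

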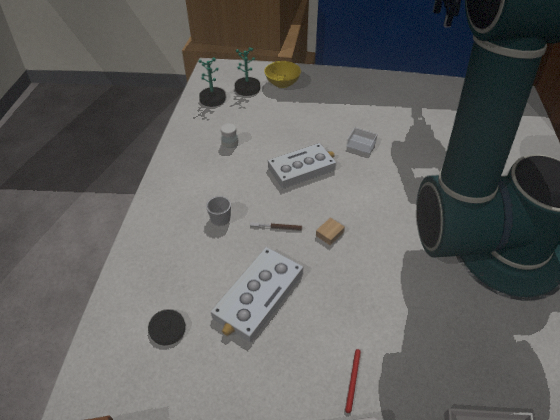

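View pics/wrist0.png

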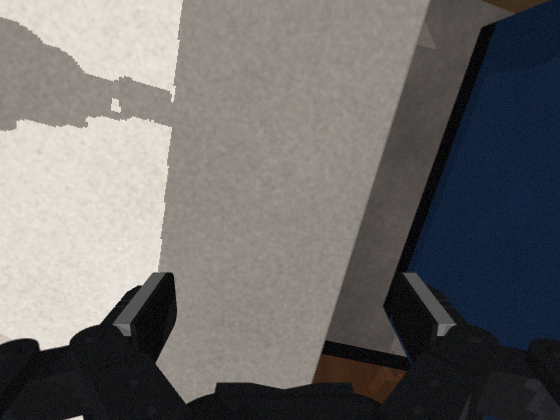

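The crescent mould is at about (258,292) in the side view, nozzle at (228,329). In the scene view it is at about (335,188), nozzle at (377,180). The straight mould is the other one. I'll zoom in to measure.

```bash
python3 - <<'E'
import cv2
a=cv2.imread('pics/side0.png')[235:350,195:320];b=cv2.imread('pics/scene0.png')[155:225,280:395]
cv2.imwrite('pics/z1.png',cv2.resize(a,None,fx=5,fy=5,interpolation=cv2.INTER_CUBIC))
cv2.imwrite('pics/z2.png',cv2.resize(b,None,fx=6,fy=6,interpolation=cv2.INTER_CUBIC))
E
```

```text
(no output)
```

View pics/z1.png

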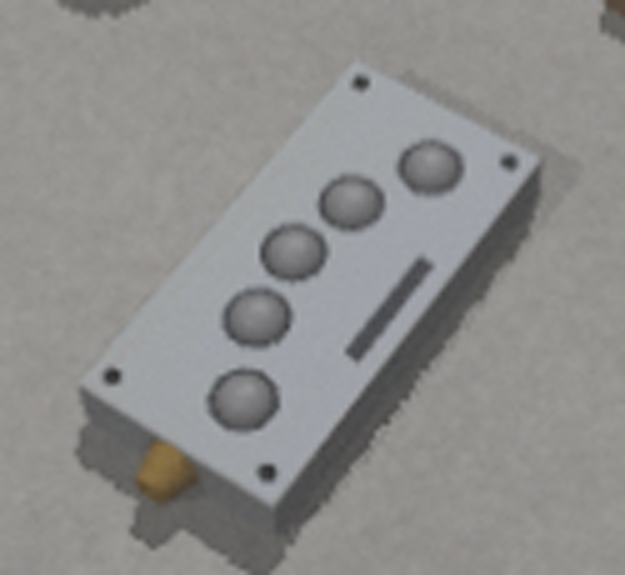

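View pics/z2.png

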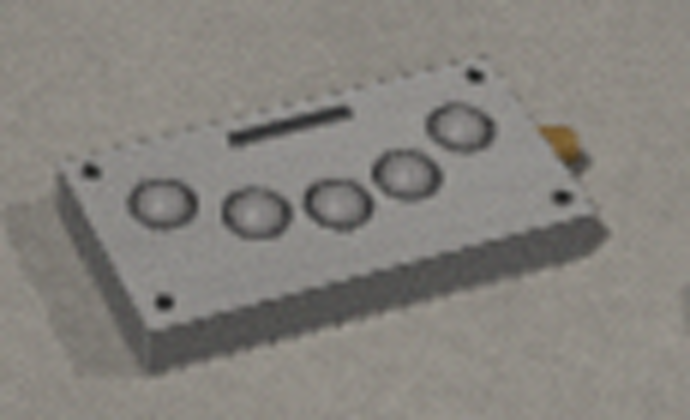

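```bash
cat > h.py <<'E'
import numpy as np,cv2
from scipy.spatial.transform import Rotation as R
from workcell import arm
def ray(c,px,z):
    px=np.asarray(px,float).reshape(-1,1,2)
    u=cv2.undistortPoints(px,c['mtx'],np.array([c['k1'],0,0,0.])).reshape(-1,2)
    q=c['attitude'];M=R.from_quat([q[1],q[2],q[3],q[0]]).as_matrix()
    d=np.c_[u,np.ones(len(u))]@M.T
    t=(z-c['xyz'][2])/d[:,2]
    return (c['xyz']+t[:,None]*d)[:,:2]
DO=np.array([[-12,68],[6,34],[12,0],[6,-34],[-12,-68]])/1000
def fit(a,b): # rigid 2D a->b
    ca,cb=a.mean(0),b.mean(0);H=(a-ca).T@(b-cb)
    th=np.arctan2(H[0,1]-H[1,0],H[0,0]+H[1,1]);M=np.array([[np.cos(th),-np.sin(th)],[np.sin(th),np.cos(th)]])
    t=cb-M@ca;return th,t,b-(a@M.T+t)
E
python3 - <<'E'
from h import *
np.set_printoptions(precision=4,suppress=True)
S={'side':(5,(195,235),[(361,83),(510,162),(113,376),(267,472)],[(244,400),(257,317),(293,252),(352,203),(430,167)]),
'scene':(6,(280,155),[(92,172),(474,76),(562,198),(164,302)],[(461,128),(407,175),(338,204),(257,213),(163,204)])}
for n,(k,o,sp,d) in S.items():
    c=arm.get_calibration(n);f=lambda p:(np.array(p)+.5)/k-.5+np.array(o)
    s=ray(c,f(sp),.03);e=ray(c,f(d),.034)
    print(n,'spotcentre',s.mean(0));print(e)
    th,t,r=fit(DO,e);print('fit',th,t,'res',r*1000)
    M=np.array([[np.cos(th),-np.sin(th)],[np.sin(th),np.cos(th)]]);print('spots in mould',(s-t)@M*1000)
E
```

```text
side spotcentre [0.5806 0.1942]
[[0.5994 0.2628]
 [0.6008 0.2241]
 [0.5912 0.1911]
 [0.5703 0.1636]
 [0.5396 0.1412]]
fit -0.4594093075677158 [0.5803 0.1965] res [[-0.2638 -0.0238]
 [ 0.1039 -0.2812]
 [ 0.2126 -0.1574]
 [-0.303   0.2312]
 [ 0.2503  0.2312]]
spots in mould [[ 40.407  -90.757 ]
 [-37.9209 -91.2013]
 [ 40.3044  87.0289]
 [-37.36    87.1698]]
scene spotcentre [0.5791 0.1956]
[[0.6009 0.2583]
 [0.6017 0.2199]
 [0.5918 0.1866]
 [0.5714 0.1595]
 [0.5407 0.1366]]
fit -0.46142369572544767 [0.5813 0.1922] res [[ 0.1202 -0.124 ]
 [-0.0709 -0.0694]
 [-0.2754 -0.1971]
 [-0.1695  0.4187]
 [ 0.3956 -0.0282]]
spots in mould [[-42.0075 -86.7042]
 [-42.5761  90.5916]
 [ 35.6734  91.0095]
 [ 35.134  -86.6589]]
```

The two views agree: centre about (0.580, 0.194), yaw about -0.46. I'll close the jaws and move the wrist camera over the mould at the present height.

```bash
python3 -m inch '[{"jaw":255,"x":27,"y":-36.5,"z":0},{"jaw":255,"x":27,"y":-36.5},{"jaw":255,"x":27,"y":-36.5},{"jaw":255,"x":27,"y":-36.5},{"jaw":255,"x":27,"y":-36.5},{"jaw":255,"x":27,"y":-36.5},{"jaw":255,"x":27,"y":-36.5},{"jaw":255,"x":27,"y":-36.5},{"jaw":255,"x":27,"y":-36.5},{"jaw":255,"x":27,"y":-36.5}]' 20
python3 -m inch '[{"jaw":255,"x":27,"y":-36.5,"z":0},{"jaw":255,"x":27,"y":-36.5},{"jaw":255,"x":27,"y":-36.5},{"jaw":255,"x":27,"y":-36.5},{"jaw":255,"x":27,"y":-36.5},{"jaw":255,"x":27,"y":-36.5},{"jaw":255,"x":27,"y":-36.5},{"jaw":255,"x":27,"y":-36.5},{"jaw":255,"x":27,"y":-36.5},{"jaw":255,"x":27,"y":-36.5}]'
python3 -m inch '[{"jaw":255},{"jaw":255}]'
python3 - <<'E'
from h import *
o=arm.get_obs();print(o);c=arm.get_calibration('wrist');print(c)
f=arm.grab_frame('wrist');cv2.imwrite('pics/w1.png',f[:,:,::-1])
E
```

```text
{'time': 0.15, 'joints': array([-1.37678886e+00,  1.16362333e-01,  1.44208573e+00,  2.59226275e-05,
        1.58398186e+00, -3.77918757e-02]), 'dq': array([-0.00025834, -0.00237634, -0.0020192 ,  0.00079785, -0.00027237,
        0.00036723]), 'joint_efforts': array([ 1.09358560e-03, -7.32506132e+01, -6.32851839e+01,  1.36846472e-05,
        4.97365152e-03,  2.63996236e-05]), 'position': array([ 0.15504576, -0.65681692,  0.23075704]), 'ee_rot': array([-4.18370513e-04,  9.93291042e-01,  1.15640523e-01, -1.97447224e-05]), 'contact_force': array([ 1.18700555, -0.28274845,  0.09645025]), 'torque': array([ 0.00631419, -0.01291468, -0.03328217]), 'gripper_width': 0.08537529160443141}
{'mtx': array([[366.45650782,   0.        , 283.67969335],
       [  0.        , 366.45650782, 211.409267  ],
       [  0.        ,   0.        ,   1.        ]]), 'k1': 0.0036328806174074223, 'xyz': array([ 0.22305888, -0.64159063,  0.37294624]), 'attitude': array([ 0.11085235,  0.77639835, -0.61406286, -0.0885673 ])}invalid input at $[0]: expected keys jaw, x, y, z, roll
invalid input at $[0]: expected keys jaw, x, y, z, roll
invalid input at $[0]: expected keys jaw, x, y, z, roll
```

View pics/w1.png

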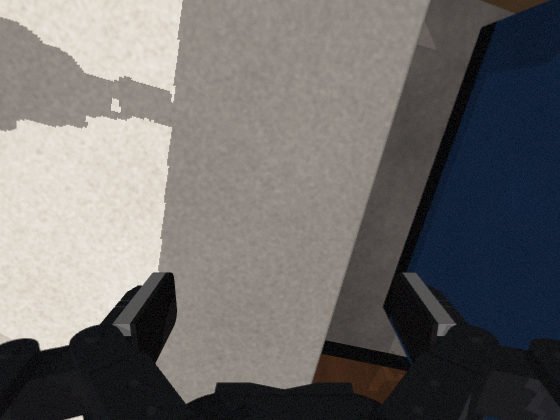

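The calls were refused and nothing moved, because every row needs all five keys.

```bash
python3 -m inch '[{"jaw":255,"x":27,"y":-36.5,"z":0,"roll":0},{"jaw":255,"x":27,"y":-36.5,"z":0,"roll":0},{"jaw":255,"x":27,"y":-36.5,"z":0,"roll":0},{"jaw":255,"x":27,"y":-36.5,"z":0,"roll":0},{"jaw":255,"x":27,"y":-36.5,"z":0,"roll":0},{"jaw":255,"x":27,"y":-36.5,"z":0,"roll":0},{"jaw":255,"x":27,"y":-36.5,"z":0,"roll":0},{"jaw":255,"x":27,"y":-36.5,"z":0,"roll":0},{"jaw":255,"x":27,"y":-36.5,"z":0,"roll":0},{"jaw":255,"x":27,"y":-36.5,"z":0,"roll":0}]' 20
```

```text
time: 1.2
position: [0.3341, -0.238, 0.2313]
ee_rot: [0.0, 0.993, 0.115, 0.0]
contact_force: [1.0, -0.5, -0.5]
gripper_width: -0.0001
```

```bash
python3 -m inch '[{"jaw":255,"x":27,"y":-36.5,"z":0,"roll":0},{"jaw":255,"x":27,"y":-36.5,"z":0,"roll":0},{"jaw":255,"x":27,"y":-36.5,"z":0,"roll":0},{"jaw":255,"x":27,"y":-36.5,"z":0,"roll":0},{"jaw":255,"x":27,"y":-36.5,"z":0,"roll":0},{"jaw":255,"x":27,"y":-36.5,"z":0,"roll":0},{"jaw":255,"x":27,"y":-36.5,"z":0,"roll":0},{"jaw":255,"x":27,"y":-36.5,"z":0,"roll":0},{"jaw":255,"x":27,"y":-36.5,"z":0,"roll":0},{"jaw":255,"x":0,"y":0,"z":0,"roll":0}]'
python3 -m inch '[{"jaw":255,"x":0,"y":0,"z":0,"roll":0},{"jaw":255,"x":0,"y":0,"z":0,"roll":0}]'
python3 - <<'E'
from h import *
c=arm.get_calibration('wrist');print(c['xyz'],c['attitude'],arm.get_obs()['position'])
f=arm.grab_frame('wrist');cv2.imwrite('pics/w2.png',f[:,:,::-1])
E
```

```text
time: 2.2
position: [0.4958, 0.1397, 0.2305]
ee_rot: [-0.0, 0.993, 0.118, -0.001]
contact_force: [-0.9, -0.1, 0.0]
gripper_width: -0.0
time: 2.4
position: [0.4948, 0.1352, 0.2313]
ee_rot: [0.0, 0.993, 0.115, -0.0]
contact_force: [-0.5, -1.0, -0.4]
gripper_width: 0.0002
[0.56280168 0.15051417 0.37348004] [ 0.11123585  0.77621228 -0.61427782 -0.08822607] [0.49477676 0.13517742 0.23129257]
```

View pics/w2.png

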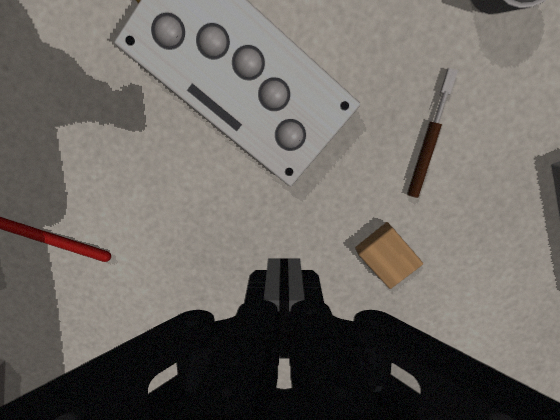

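The wrist view shows all five domes: D1 (168,31), D2 (213,41), D3 (248,62), D4 (274,94), D5 (291,135). The spots are at (130,41), (345,105) and (289,172), and the fingertip at about (285,262). I'll refine the dome centres with blob contours.

```bash
python3 - <<'E'
from h import *
np.set_printoptions(precision=4,suppress=True)
im=cv2.imread('pics/w2.png');g=cv2.cvtColor(im,cv2.COLOR_BGR2GRAY)
m=((cv2.medianBlur(g,3)<150)).astype(np.uint8)
P=[(168,31),(213,41),(248,62),(274,94),(291,135)]
h=cv2.HoughCircles(cv2.medianBlur(g,3),cv2.HOUGH_GRADIENT_ALT if 0 else cv2.HOUGH_GRADIENT,1,25,param1=100,param2=14,minRadius=12,maxRadius=20)
h=h[0]; px=[]
for p in P:
    i=np.argmin(np.hypot(h[:,0]-p[0],h[:,1]-p[1]));px.append(h[i,:2]);print(p,h[i])
c=dict(arm.get_calibration('wrist'))
for lab,q in(('eye',P),('hough',px)):
    for z in(.030,.034):
        e=ray(c,q,z);th,t,r=fit(DO,e);print(lab,z,th,t,'maxres mm',np.abs(r).max()*1e3)
s=ray(c,[(130,41),(345,105),(289,172)],.03);print('diag spot centre',s[:2].mean(0))
th=-.46;M=np.array([[np.cos(th),-np.sin(th)],[np.sin(th),np.cos(th)]])
print((s-[.58,.1945])@M)
E
```

```text
(168, 31) [167.5  31.5  17.2]
(213, 41) [214.5  40.5  14.9]
(248, 62) [248.5  63.5  12.5]
(274, 94) [274.5  93.5  12.5]
(291, 135) [290.5 134.5  12.7]
eye 0.03 -0.4588360701781859 [0.579  0.1937] maxres mm 0.5213436337863642
eye 0.034 -0.45883607017818584 [0.5788 0.1932] maxres mm 0.6300777908954114
hough 0.03 -0.45891031491692996 [0.579  0.1934] maxres mm 1.0626865786294015
hough 0.034 -0.4589103149169305 [0.5788 0.1929] maxres mm 1.3741641501922586
diag spot centre [0.5789 0.1936]
[[-0.0399  0.0877]
 [ 0.0388 -0.0902]
 [-0.0401 -0.0904]]
```

```bash
cat > d.py <<'E'
from h import *
np.set_printoptions(precision=4,suppress=True)
th=-.459;M=np.array([[np.cos(th),-np.sin(th)],[np.sin(th),np.cos(th)]])
W=DO@M.T+[.5795,.194]
o=arm.get_obs();q=o['ee_rot'];T=R.from_quat([q[1],q[2],q[3],q[0]]).as_matrix()
for i,w in enumerate(W,1):
    print(i,w,'tool delta mm (to z=.041)',(T.T@(np.r_[w,.041]-o['position']))*1e3)
print('hops',(np.c_[np.diff(W,axis=0),np.zeros(4)]@T)*1e3, o['position'],o['contact_force'])
E
python3 d.py
```

```text
1 [0.5989 0.2603] tool delta mm (to z=.041) [129.95   -98.248  190.4517]
2 [0.5999 0.2218] tool delta mm (to z=.041) [122.198  -60.5664 190.4566]
3 [0.5903 0.1887] tool delta mm (to z=.041) [105.1894 -30.5212 190.4583]
4 [0.5698 0.1609] tool delta mm (to z=.041) [ 78.9243  -8.1127 190.4568]
5 [0.5386 0.1384] tool delta mm (to z=.041) [ 43.4027   6.6594 190.4521]
hops [[ -7.752   37.6816   0.0049]
 [-17.0086  30.0451   0.0017]
 [-26.2651  22.4086  -0.0015]
 [-35.5216  14.7721  -0.0047]] [0.4948 0.1349 0.2314] [0.9487 0.3334 0.0084]
```

```bash
python3 -m inch '[{"jaw":255,"x":32.5,"y":-24.5,"z":0,"roll":0},{"jaw":255,"x":32.5,"y":-24.5,"z":0,"roll":0},{"jaw":255,"x":32.5,"y":-24.5,"z":0,"roll":0},{"jaw":255,"x":32.5,"y":-24.5,"z":20,"roll":0},{"jaw":255,"x":0,"y":0,"z":35,"roll":0},{"jaw":255,"x":0,"y":0,"z":35,"roll":0},{"jaw":255,"x":0,"y":0,"z":35,"roll":0},{"jaw":255,"x":0,"y":0,"z":30,"roll":0},{"jaw":255,"x":0,"y":0,"z":15,"roll":0},{"jaw":255,"x":0,"y":0,"z":0,"roll":0}]'
python3 -m inch '[{"jaw":255,"x":0,"y":0,"z":0,"roll":0},{"jaw":255,"x":0,"y":0,"z":0,"roll":0}]'
python3 d.py
python3 - <<'E'
from h import *
for n in('scene','side'):
    f=arm.grab_frame(n)[:,:,::-1]; a=f[215:350,185:330] if n=='side' else f[110:230,260:410]
    cv2.imwrite(f'pics/a_{n}.png',cv2.resize(a,None,fx=4,fy=4,interpolation=cv2.INTER_CUBIC))
E
```

```text
time: 3.45
position: [0.5984, 0.2599, 0.0598]
ee_rot: [0.0, 0.993, 0.115, -0.001]
contact_force: [-0.6, 0.7, -0.2]
gripper_width: -0.0002
time: 3.65
position: [0.6, 0.2612, 0.0635]
ee_rot: [-0.0, 0.993, 0.115, 0.001]
contact_force: [-0.1, 0.0, -1.0]
gripper_width: 0.0
1 [0.5989 0.2603] tool delta mm (to z=.041) [-1.3197  0.6309 22.5305]
2 [0.5999 0.2218] tool delta mm (to z=.041) [-9.097  38.3073 22.494 ]
3 [0.5903 0.1887] tool delta mm (to z=.041) [-26.1258  68.341   22.435 ]
4 [0.5698 0.1609] tool delta mm (to z=.041) [-52.4058  90.7318  22.3535]
5 [0.5386 0.1384] tool delta mm (to z=.041) [-87.9373 105.4799  22.2495]
hops [[ -7.7774  37.6764  -0.0365]
 [-17.0287  30.0336  -0.059 ]
 [-26.2801  22.3909  -0.0815]
 [-35.5314  14.7481  -0.104 ]] [0.6    0.2612 0.0635] [-0.1094  0.0063 -1.0319]
```

View pics/a_scene.png

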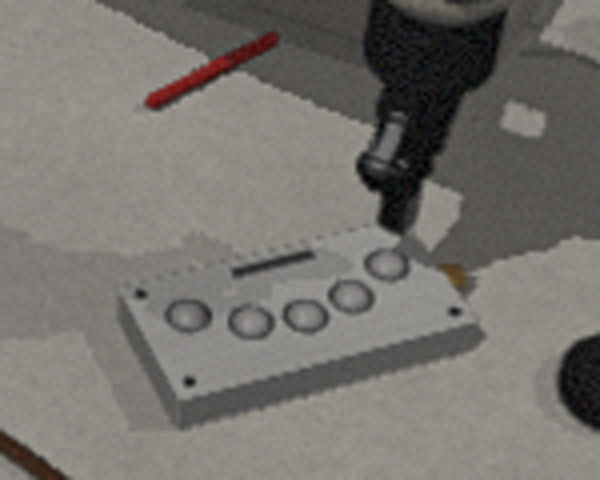

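View pics/a_side.png

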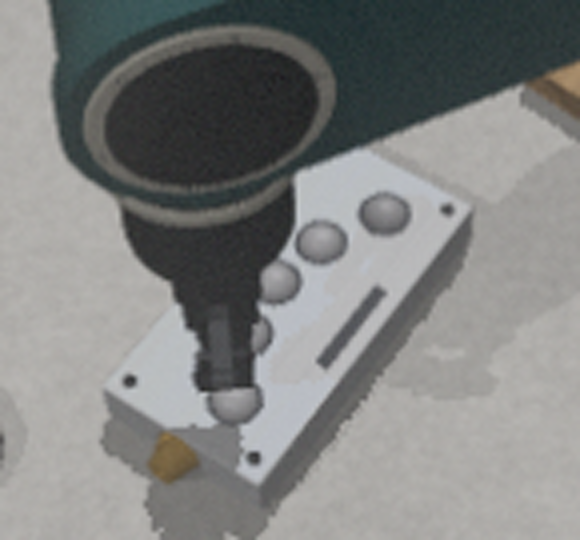

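The tip is above dome 1 in both views. Fast moves overshoot a few mm, so I'll descend gently.

```bash
python3 -m inch '[{"jaw":255,"x":-0.5,"y":0.5,"z":4,"roll":0},{"jaw":255,"x":-0.5,"y":0,"z":4,"roll":0},{"jaw":255,"x":0,"y":0,"z":4,"roll":0},{"jaw":255,"x":0,"y":0,"z":3,"roll":0},{"jaw":255,"x":0,"y":0,"z":2,"roll":0},{"jaw":255,"x":0,"y":0,"z":1,"roll":0},{"jaw":255,"x":0,"y":0,"z":0,"roll":0},{"jaw":255,"x":0,"y":0,"z":0,"roll":0},{"jaw":255,"x":0,"y":0,"z":0,"roll":0},{"jaw":255,"x":0,"y":0,"z":0,"roll":0}]'
python3 d.py
```

```text
time: 4.75
position: [0.5982, 0.2604, 0.0434]
ee_rot: [-0.0, 0.993, 0.116, 0.0]
contact_force: [-0.2, 0.4, -0.1]
gripper_width: 0.0001
1 [0.5989 0.2603] tool delta mm (to z=.041) [0.6009 0.2667 2.4481]
2 [0.5999 0.2218] tool delta mm (to z=.041) [-7.1897 37.9404  2.4457]
3 [0.5903 0.1887] tool delta mm (to z=.041) [-24.229   67.968    2.4418]
4 [0.5698 0.1609] tool delta mm (to z=.041) [-50.5171  90.3497   2.4365]
5 [0.5386 0.1384] tool delta mm (to z=.041) [-86.0538 105.0853   2.4297]
hops [[ -7.7906  37.6737  -0.0025]
 [-17.0393  30.0277  -0.0039]
 [-26.288   22.3817  -0.0053]
 [-35.5368  14.7356  -0.0068]] [0.5982 0.2604 0.0434] [-0.2011  0.4342 -0.1412]
```

```bash
python3 -m inch '[{"jaw":255,"x":0,"y":0,"z":1.5,"roll":0},{"jaw":255,"x":0,"y":0,"z":1.5,"roll":0},{"jaw":255,"x":0,"y":0,"z":1,"roll":0},{"jaw":255,"x":0,"y":0,"z":1,"roll":0},{"jaw":255,"x":0,"y":0,"z":1,"roll":0},{"jaw":255,"x":0,"y":0,"z":0.5,"roll":0},{"jaw":255,"x":0,"y":0,"z":0,"roll":0},{"jaw":255,"x":0,"y":0,"z":0,"roll":0},{"jaw":255,"x":0,"y":0,"z":0,"roll":0}]'
```

```text
time: 5.65
position: [0.5982, 0.2604, 0.0369]
ee_rot: [-0.0, 0.993, 0.116, 0.0]
contact_force: [-0.6, -0.9, 0.9]
gripper_width: -0.0001
```

```bash
python3 -m inch '[{"jaw":255,"x":0,"y":0,"z":1,"roll":0},{"jaw":255,"x":0,"y":0,"z":0,"roll":0},{"jaw":255,"x":0,"y":0,"z":0,"roll":0}]'; python3 -m inch '[{"jaw":255,"x":0,"y":0,"z":0.5,"roll":0},{"jaw":255,"x":0,"y":0,"z":0.5,"roll":0},{"jaw":255,"x":0,"y":0,"z":0,"roll":0},{"jaw":255,"x":0,"y":0,"z":0,"roll":0}]'
```

```text
time: 5.95
position: [0.5982, 0.2604, 0.0359]
ee_rot: [-0.0, 0.993, 0.116, 0.0]
contact_force: [-0.9, -0.2, 2.3]
gripper_width: -0.0001
time: 6.35
position: [0.5982, 0.2604, 0.0348]
ee_rot: [-0.0, 0.993, 0.116, 0.0]
contact_force: [-1.0, -0.3, 3.4]
gripper_width: 0.0001
```

Dome 1 is pressed: TCP z 34.8 mm (about 3.2 mm down) at 3.4 N, which agrees with the spring law. I'll lift, hop to dome 2 and approach.

```bash
python3 -m inch '[{"jaw":255,"x":0,"y":0,"z":-4,"roll":0},{"jaw":255,"x":0,"y":0,"z":-5,"roll":0},{"jaw":255,"x":0,"y":0,"z":-4,"roll":0},{"jaw":255,"x":-1.8,"y":9.5,"z":0,"roll":0},{"jaw":255,"x":-1.8,"y":9.5,"z":0,"roll":0},{"jaw":255,"x":-1.8,"y":9.5,"z":0,"roll":0},{"jaw":255,"x":-1.8,"y":9.5,"z":0,"roll":0},{"jaw":255,"x":0,"y":0,"z":0,"roll":0},{"jaw":255,"x":0,"y":0,"z":0,"roll":0},{"jaw":255,"x":0,"y":0,"z":0,"roll":0}]'
python3 d.py
```

```text
time: 7.35
position: [0.5999, 0.2219, 0.0478]
ee_rot: [-0.0, 0.993, 0.116, 0.0]
contact_force: [-0.7, -0.1, -0.0]
gripper_width: 0.0001
1 [0.5989 0.2603] tool delta mm (to z=.041) [  7.8193 -37.5987   6.7947]
2 [0.5999 0.2218] tool delta mm (to z=.041) [0.0278 0.0748 6.7918]
3 [0.5903 0.1887] tool delta mm (to z=.041) [-17.0122  30.1021   6.7894]
4 [0.5698 0.1609] tool delta mm (to z=.041) [-43.3007  52.4832   6.7874]
5 [0.5386 0.1384] tool delta mm (to z=.041) [-78.8378  67.218    6.7859]
hops [[ -7.7915  37.6735  -0.0029]
 [-17.04    30.0273  -0.0024]
 [-26.2885  22.3811  -0.002 ]
 [-35.5371  14.7349  -0.0015]] [0.5999 0.2219 0.0478] [-0.6565 -0.0753 -0.0466]
```

```bash
python3 -m inch '[{"jaw":255,"x":0,"y":0,"z":3,"roll":0},{"jaw":255,"x":0,"y":0,"z":3,"roll":0},{"jaw":255,"x":0,"y":0,"z":2,"roll":0},{"jaw":255,"x":0,"y":0,"z":1.5,"roll":0},{"jaw":255,"x":0,"y":0,"z":1,"roll":0},{"jaw":255,"x":0,"y":0,"z":1,"roll":0},{"jaw":255,"x":0,"y":0,"z":0.5,"roll":0},{"jaw":255,"x":0,"y":0,"z":0,"roll":0},{"jaw":255,"x":0,"y":0,"z":0,"roll":0}]';python3 -m inch '[{"jaw":255,"x":0,"y":0,"z":0.5,"roll":0},{"jaw":255,"x":0,"y":0,"z":0.5,"roll":0},{"jaw":255,"x":0,"y":0,"z":0,"roll":0},{"jaw":255,"x":0,"y":0,"z":0,"roll":0}]'
```

```text
time: 8.25
position: [0.5999, 0.2218, 0.036]
ee_rot: [-0.0, 0.993, 0.116, 0.0]
contact_force: [-1.0, 1.7, 1.4]
gripper_width: 0.0004
time: 8.65
position: [0.5999, 0.2218, 0.0349]
ee_rot: [-0.0, 0.993, 0.116, 0.0]
contact_force: [-0.9, 1.1, 3.5]
gripper_width: 0.0001
```

Dome 2 is pressed about 3.1 mm at 3.5 N. On to dome 3.

```bash
python3 -m inch '[{"jaw":255,"x":0,"y":0,"z":-4,"roll":0},{"jaw":255,"x":0,"y":0,"z":-5,"roll":0},{"jaw":255,"x":0,"y":0,"z":-4,"roll":0},{"jaw":255,"x":-4.25,"y":7.5,"z":0,"roll":0},{"jaw":255,"x":-4.25,"y":7.5,"z":0,"roll":0},{"jaw":255,"x":-4.25,"y":7.5,"z":0,"roll":0},{"jaw":255,"x":-4.25,"y":7.5,"z":0,"roll":0},{"jaw":255,"x":0,"y":0,"z":0,"roll":0},{"jaw":255,"x":0,"y":0,"z":0,"roll":0},{"jaw":255,"x":0,"y":0,"z":0,"roll":0}]'
python3 d.py|grep ^3
python3 - <<'E'
from h import *
f=arm.grab_frame('scene')[:,:,::-1]
cv2.imwrite('pics/b_scene.png',cv2.resize(f[110:230,260:410],None,fx=4,fy=4,interpolation=cv2.INTER_CUBIC))
E
```

```text
time: 9.65
position: [0.5903, 0.1888, 0.0478]
ee_rot: [-0.0, 0.993, 0.116, 0.0]
contact_force: [0.0, 0.2, -0.9]
gripper_width: -0.0002
3 [0.5903 0.1887] tool delta mm (to z=.041) [-0.0714  0.0805  6.829 ]
```

View pics/b_scene.png

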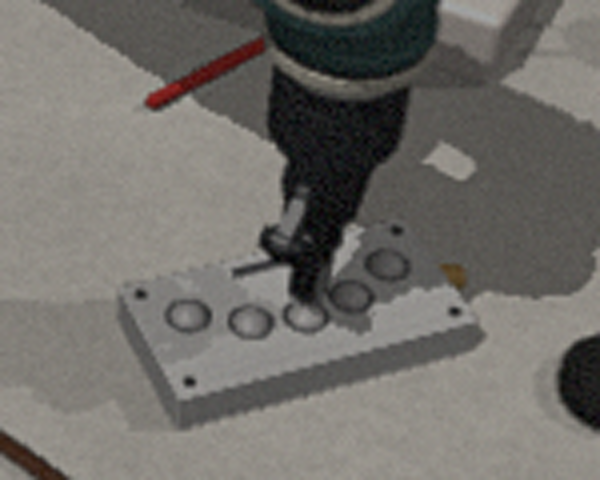

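The mould hasn't moved, domes 1 and 2 are back up, and the tip is right over dome 3 at about (308,312) in the crop.

```bash
python3 -m inch '[{"jaw":255,"x":0,"y":0,"z":3,"roll":0},{"jaw":255,"x":0,"y":0,"z":3,"roll":0},{"jaw":255,"x":0,"y":0,"z":2,"roll":0},{"jaw":255,"x":0,"y":0,"z":1.5,"roll":0},{"jaw":255,"x":0,"y":0,"z":1,"roll":0},{"jaw":255,"x":0,"y":0,"z":1,"roll":0},{"jaw":255,"x":0,"y":0,"z":0.5,"roll":0},{"jaw":255,"x":0,"y":0,"z":0,"roll":0},{"jaw":255,"x":0,"y":0,"z":0,"roll":0}]';python3 -m inch '[{"jaw":255,"x":0,"y":0,"z":0.5,"roll":0},{"jaw":255,"x":0,"y":0,"z":0.5,"roll":0},{"jaw":255,"x":0,"y":0,"z":0,"roll":0},{"jaw":255,"x":0,"y":0,"z":0,"roll":0}]'
```

```text
time: 10.6
position: [0.5903, 0.1887, 0.0359]
ee_rot: [-0.0, 0.993, 0.116, 0.0]
contact_force: [-1.4, -0.2, 3.4]
gripper_width: 0.0001
time: 11.0
position: [0.5903, 0.1886, 0.0349]
ee_rot: [-0.0, 0.993, 0.116, 0.0]
contact_force: [-3.4, 0.8, 2.8]
gripper_width: -0.0002
```

```bash
python3 -m inch '[{"jaw":255,"x":0,"y":0,"z":0,"roll":0}]';python3 -m inch '[{"jaw":255,"x":0,"y":0,"z":0,"roll":0}]'
```

```text
time: 11.1
position: [0.5903, 0.1886, 0.0349]
ee_rot: [-0.0, 0.993, 0.116, 0.0]
contact_force: [-0.6, 0.5, 2.1]
gripper_width: -0.0001
time: 11.2
position: [0.5903, 0.1886, 0.0349]
ee_rot: [-0.0, 0.993, 0.116, 0.0]
contact_force: [-1.1, 0.3, 2.6]
gripper_width: 0.0001
```

Dome 3 is pressed about 3.1 mm. The mean force is about 2.7 N, within the noise, and the lateral spike didn't repeat. On to dome 4.

```bash
python3 -m inch '[{"jaw":255,"x":0,"y":0,"z":-4,"roll":0},{"jaw":255,"x":0,"y":0,"z":-5,"roll":0},{"jaw":255,"x":0,"y":0,"z":-4,"roll":0},{"jaw":255,"x":-6.6,"y":5.6,"z":0,"roll":0},{"jaw":255,"x":-6.6,"y":5.6,"z":0,"roll":0},{"jaw":255,"x":-6.6,"y":5.6,"z":0,"roll":0},{"jaw":255,"x":-6.6,"y":5.6,"z":0,"roll":0},{"jaw":255,"x":0,"y":0,"z":0,"roll":0},{"jaw":255,"x":0,"y":0,"z":0,"roll":0},{"jaw":255,"x":0,"y":0,"z":0,"roll":0}]'
python3 d.py|grep ^4
```

```text
time: 12.2
position: [0.5698, 0.1609, 0.0479]
ee_rot: [-0.0, 0.993, 0.116, 0.0]
contact_force: [0.2, -0.7, 0.7]
gripper_width: -0.0002
4 [0.5698 0.1609] tool delta mm (to z=.041) [-0.0142  0.0037  6.8757]
```

```bash
python3 -m inch '[{"jaw":255,"x":0,"y":0,"z":3,"roll":0},{"jaw":255,"x":0,"y":0,"z":3,"roll":0},{"jaw":255,"x":0,"y":0,"z":2,"roll":0},{"jaw":255,"x":0,"y":0,"z":1.5,"roll":0},{"jaw":255,"x":0,"y":0,"z":1,"roll":0},{"jaw":255,"x":0,"y":0,"z":1,"roll":0},{"jaw":255,"x":0,"y":0,"z":0.5,"roll":0},{"jaw":255,"x":0,"y":0,"z":0,"roll":0},{"jaw":255,"x":0,"y":0,"z":0,"roll":0}]';python3 -m inch '[{"jaw":255,"x":0,"y":0,"z":0.5,"roll":0},{"jaw":255,"x":0,"y":0,"z":0.5,"roll":0},{"jaw":255,"x":0,"y":0,"z":0,"roll":0},{"jaw":255,"x":0,"y":0,"z":0,"roll":0}]'
```

```text
time: 13.1
position: [0.5697, 0.1608, 0.0359]
ee_rot: [-0.0, 0.993, 0.116, 0.0]
contact_force: [-1.9, 0.4, 0.4]
gripper_width: 0.0001
time: 13.5
position: [0.5697, 0.1608, 0.0348]
ee_rot: [-0.0, 0.993, 0.116, 0.0]
contact_force: [-2.0, 0.9, 3.8]
gripper_width: -0.0001
```

Dome 4 is pressed about 3.2 mm at 3.8 N. On to dome 5.

```bash
python3 -m inch '[{"jaw":255,"x":0,"y":0,"z":-4,"roll":0},{"jaw":255,"x":0,"y":0,"z":-5,"roll":0},{"jaw":255,"x":0,"y":0,"z":-4,"roll":0},{"jaw":255,"x":-8.9,"y":3.7,"z":0,"roll":0},{"jaw":255,"x":-8.9,"y":3.7,"z":0,"roll":0},{"jaw":255,"x":-8.9,"y":3.7,"z":0,"roll":0},{"jaw":255,"x":-8.9,"y":3.7,"z":0,"roll":0},{"jaw":255,"x":0,"y":0,"z":0,"roll":0},{"jaw":255,"x":0,"y":0,"z":0,"roll":0},{"jaw":255,"x":0,"y":0,"z":0,"roll":0}]'
python3 d.py|grep ^5
python3 - <<'E'
from h import *
f=arm.grab_frame('scene')[:,:,::-1]
cv2.imwrite('pics/c_scene.png',cv2.resize(f[110:230,260:410],None,fx=4,fy=4,interpolation=cv2.INTER_CUBIC))
E
```

```text
time: 14.5
position: [0.5387, 0.1383, 0.0479]
ee_rot: [-0.0, 0.993, 0.116, 0.0]
contact_force: [-0.0, 0.0, -0.5]
gripper_width: -0.0002
5 [0.5386 0.1384] tool delta mm (to z=.041) [-0.0217 -0.094   6.9319]
```

View pics/c_scene.png

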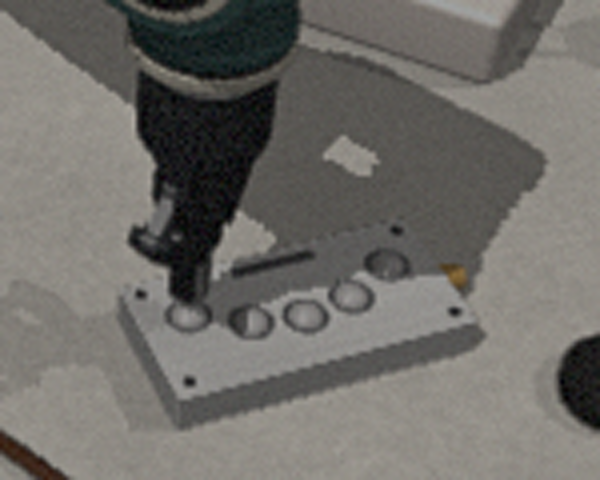

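The tip is over dome 5 at about (188,312) in the crop. Domes 1–4 are up and the mould hasn't moved.

```bash
python3 -m inch '[{"jaw":255,"x":0,"y":0,"z":3,"roll":0},{"jaw":255,"x":0,"y":0,"z":3,"roll":0},{"jaw":255,"x":0,"y":0,"z":2,"roll":0},{"jaw":255,"x":0,"y":0,"z":1.5,"roll":0},{"jaw":255,"x":0,"y":0,"z":1,"roll":0},{"jaw":255,"x":0,"y":0,"z":1,"roll":0},{"jaw":255,"x":0,"y":0,"z":0.5,"roll":0},{"jaw":255,"x":0,"y":0,"z":0,"roll":0},{"jaw":255,"x":0,"y":0,"z":0,"roll":0}]';python3 -m inch '[{"jaw":255,"x":0,"y":0,"z":0.5,"roll":0},{"jaw":255,"x":0,"y":0,"z":0.5,"roll":0},{"jaw":255,"x":0,"y":0,"z":0,"roll":0},{"jaw":255,"x":0,"y":0,"z":0,"roll":0}]'
```

```text
time: 15.45
position: [0.5385, 0.1382, 0.0359]
ee_rot: [-0.0, 0.993, 0.116, 0.0]
contact_force: [-1.8, 0.4, 2.0]
gripper_width: -0.0003
time: 15.85
position: [0.5385, 0.1382, 0.0349]
ee_rot: [-0.0, 0.993, 0.116, 0.0]
contact_force: [-1.3, 1.0, 3.1]
gripper_width: -0.0
```

Dome 5 is pressed about 3.1 mm at 3.1 N. I'll lift well clear and do a final check.

```bash
python3 -m inch '[{"jaw":255,"x":0,"y":0,"z":-4,"roll":0},{"jaw":255,"x":0,"y":0,"z":-8,"roll":0},{"jaw":255,"x":0,"y":0,"z":-20,"roll":0},{"jaw":255,"x":0,"y":0,"z":-30,"roll":0},{"jaw":255,"x":-10,"y":0,"z":-30,"roll":0},{"jaw":255,"x":-20,"y":0,"z":-30,"roll":0},{"jaw":255,"x":-10,"y":0,"z":-20,"roll":0},{"jaw":255,"x":0,"y":0,"z":-10,"roll":0},{"jaw":255,"x":0,"y":0,"z":0,"roll":0},{"jaw":255,"x":0,"y":0,"z":0,"roll":0}]'
python3 -m inch '[{"jaw":255,"x":0,"y":0,"z":0,"roll":0},{"jaw":255,"x":0,"y":0,"z":0,"roll":0},{"jaw":255,"x":0,"y":0,"z":0,"roll":0}]'
python3 - <<'E'
from h import *
c=arm.get_calibration('wrist');f=arm.grab_frame('wrist');cv2.imwrite('pics/wf.png',f[:,:,::-1]);print(c['xyz'])
for n in('scene','side'):cv2.imwrite(f'pics/{n}f.png',arm.grab_frame(n)[:,:,::-1])
a,b=cv2.imread('pics/scene0.png'),cv2.imread('pics/scenef.png')
g=cv2.cvtColor(a,cv2.COLOR_BGR2GRAY),cv2.cvtColor(b,cv2.COLOR_BGR2GRAY)
for nm,(x,y) in dict(mould=(335,188),straight=(195,275),cup=(321,264),block=(241,201),carver=(277,232),disc=(415,206),jar=(233,368),box=(103,265),marker=(313,127)).items():
    t=g[0][y-22:y+22,x-25:x+25];r=cv2.matchTemplate(g[1][y-34:y+34,x-37:x+37],t,cv2.TM_CCOEFF_NORMED);_,s,_,p=cv2.minMaxLoc(r);print(nm,p[0]-12,p[1]-12,round(s,2))
E
```

```text
time: 16.85
position: [0.4997, 0.129, 0.1859]
ee_rot: [0.0, 0.993, 0.116, -0.0]
contact_force: [0.3, 0.4, 0.3]
gripper_width: -0.0001
time: 17.15
position: [0.4995, 0.129, 0.186]
ee_rot: [0.0, 0.993, 0.116, -0.001]
contact_force: [-0.3, 0.9, -0.4]
gripper_width: -0.0002
[0.56765705 0.14436813 0.32815239]
mould 0 0 0.91
straight 0 0 0.99
cup 0 0 0.99
block 0 0 0.98
carver 0 0 0.99
disc 0 0 1.0
jar 0 0 0.99
box 0 0 0.87
marker 0 0 0.65
```

View pics/scenef.png

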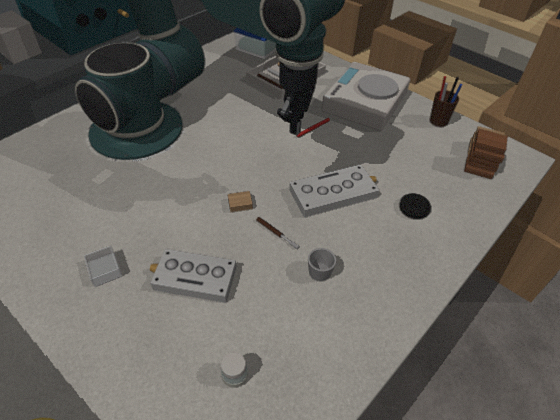

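View pics/wf.png

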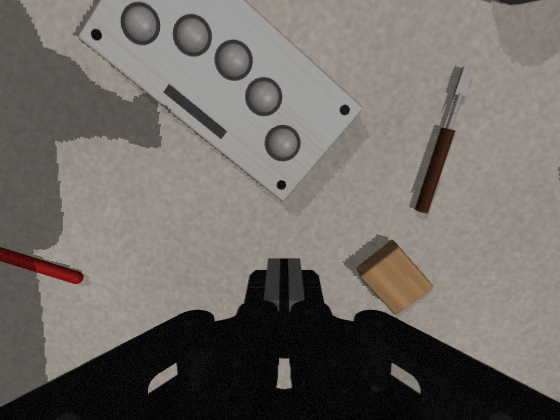

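The mould (335,188), the straight mould (195,275) and all bystanders are in their starting places. All five domes look up and the tool is clear, so I'm handing in.

```bash
python3 -c "
from workcell import arm
arm.job_done()"
```

```text
the job is handed in; nothing more can be done
```

I pressed all five domes of the crescent-row mould with the closed fingertips, one at a time and in order from the nozzle end, and handed the job in at about 17.3 s. I don't know the official verdict, because handing in reports none.

- **Presses:** each dome went down about 3.1–3.2 mm, judged from the tool height. The force was about 2.7 N on dome 3 (average of several readings) and 3.1–3.8 N on the others. That matches the spring figures within the sensor's noise of roughly 1 N.
- **Final checks:** the last pictures show all five domes up. Comparing start and end scene views gave zero pixel shift for both moulds and every bystander. The tool was about 19 cm above the bench and touching nothing.
- **Weaker evidence:** the marker's picture match was poor (0.65) because the arm and its shadow partly cover it in that view, and the shadow also lowered the match for the mould and the box a little. The two fixed cameras differed by about 4 mm on the mould's position, so I settled it with the wrist camera.
- **Disagreements:** there was one 3.4 N sideways reading on dome 3, which did not repeat. My first move command was refused for its format, and nothing moved.

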